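# Slide the slate board over the table's edge

### The job

With your fingertips push the ramekin, ball inside, sideways along the table until it is clear of the slate board's way. Then slide the rectangular slate board straight to the table's room-side edge (the far one from the robot) and leave a long side hanging over it, parallel to it, by about a third of the board (35 mm), so that it can be picked up from below. Only push: nothing is lifted or tipped, the slate does not run into the ramekin, the ball stays in it, and everything else stays where it is.

Things in the scene. Friction and masses are not known exactly. Their poses are not given: they have to be found in the camera images.
- console: Maple console table, fixed, set a little differently each run. Flat top at height 0, 420 mm deep, 1440 mm long. Origin on the top at the middle of the room-side edge (farthest from the robot); x points out over that edge away from the table, y along the edge, z up. Books, key dish, photo frame, succulent and remote stand at its back and ends, over 400 mm from the middle along y.
- slate: Rectangular board of dark grey slate, 100 mm (x axis) by 150 mm (y axis), 8 mm thick, about 0.3 kg, loose, flat on the table. Origin at the centre of its underside. At the start a long side faces the room-side edge within 12 degrees, 120 to 160 mm short of it. A few newtons at its rear long side slide it; it turns if pushed off centre.
- ramekin: White ribbed ceramic ramekin, round, 80 mm across at the rim, 45 mm high, wall 4 mm, about 0.2 kg, loose, open at the top, upright between the slate and the room-side edge, 10 mm or more from the slate. Origin at the centre of its underside. It slides when pushed low at its side.
- ball_center (a point): Centre of the violet rubber ball, 48 mm in diameter, 45 g, which lies loose in the ramekin, its top about 8 mm above the rim; it rolls a few mm about in it.
- nightlight: Bystander: white plastic night light, an upright star 110 mm across on a round foot 68 mm across, 128 mm tall in all. Origin at the centre of its underside.
- favor_box: Bystander: mint plastic favor box, 58 mm square and 67 mm high with its knob. Origin at the centre of its underside.
- slinky: Bystander: metal coil spring toy standing on end, 68 mm across, 55 mm high. Origin at the centre of its underside.
- coaster: Bystander: round slate coaster, 96 mm across, 8 mm thick, lying flat. Origin at the centre of its underside.
- jar: Bystander: candle jar with a wooden lid, 68 mm across, 85 mm high. Origin at the centre of its underside.

How it is judged:
By the outcome, as a careful person would: the job done as asked, in the order asked, and still so for the second after the job is handed in, with the robot touching nothing.
It also fails if it takes over 59 s, if anything falls off the work surface, if the arm or the gripper's body presses on something with over 40 N, if the wrist force passes 120 N, or if a joint passes its speed limit or range.

### The arm

A 6-joint arm with a two-finger parallel gripper is mounted at the origin on the work surface. World frame = base frame: x ahead of the robot, y to its left, z up, the work surface at z = 0. Lengths are in m, angles in rad, forces in N, time in s.
With the tool pointing down it reaches from about 0.35 to 0.775 m from the base axis. Payload 5.5 kg.
Tool frame: the origin (TCP) lies at the very end of the fingers, on their centre line; the grasp point (between the pads) lies behind it (env.hold_point_z is the z of the grasp point in the tool frame, in m); z points along the fingers, y is the line along which they close (so a half turn about z gives the same grasp; the last joint's range is limited). The gripper opens to 85 mm and grips with 20 to 120 N. Pads are 22 mm wide; open, the fingers measure 114 mm over their backs; the gripper's body (76 mm by 85 mm) begins 54 mm behind the grasp point. The pads swing forward as they close: fully open they stand 13 mm farther back than shut.
Start: joints at [1.041, 0.313, 0.046, 1.304, 0, 1.431], TCP at [0.219, 0.532, 0.231] pointing down, gripper open.
Joint ranges: [-2.76, 2.76], [-0.86, 1.69], [-1.03, 1.26], [-2.2, 2.34], [-1.47, 1.5], [-3.14, 3.14]. Speed limits (rad/s): [2.57, 2.57, 3.14, 3.14, 3.14, 3.14].

### API

Orientations are given as a unit quaternion [w, x, y, z].
In Python, from workcell import env gives the robot as it stands.
- The arm moves only by the tool arm_command, never from a script. Its argument "rows" is a list of rows, each an object with "delta_pos": the shift along the tool's x, y, z scaled (see below), a list of three; "rot": the turn, a rotation vector about the tool's x, y, z scaled (see below), a list of three; "fingers": the closure, from 0 (fully open) to 1 (shut). A call has 1 to 20 rows; each row shifts and turns the commanded pose from where the row before left it, along the tool's axes as they then stand; what a row does not reach is not made up. The controller multiplies each number of a shift by 0.02 m and each number of a turn by 360 degrees. A row lasts 1/10 s, in which the tool goes at most 50 mm and 8.59 degrees, less where a joint would pass 70% of its speed; a pose out of reach is approached as far as the arm can. A call with a number of a shift or a turn outside -1 to 1 is refused whole. A call with a gripper value outside its range is refused whole. The fingers move at their own pace and stop on an object; "squeeze" is the grip in N (left out, the last holds). Time passes only in rows, so rows that do not move let the fingers close. It gives the time, the measured TCP pose, the force and the opening at its end, in the units of the state.
- env.get_state(): the state, without advancing time (a new reading comes with each control period).
- env.read_camera(name): name is "side" or "top"; returns (picture, depth): 384x512x3 uint8, blue, green, red; 384x512 float32, m along the optical axis (not along the pixel's ray), 0 where there is no reading.
- env.get_calibration(name): a dict with "mtx" (3x3 intrinsics, pixels), "distortion" ([k1, k2, p1, p2, k3] as OpenCV has them; the pictures are not rectified), "R" (3x3) and "t" (3): a world point X has camera coordinates R X + t. Camera axes: x right, y down, z forward; pixel columns grow to the right and rows downward; lengths in m; the calibration is good to about 2 mm. A picture is of the moment at which its call begins. get_calibration takes no time and is no camera call.
- env.hand_in(): hands the job in, once; it reports no verdict.
The state is a dict: "clock": time; "joint_pos": joint angles; "qvel": joint speeds; "tau": joint torques, N m; "tcp_pos": TCP position; "orientation": TCP orientation; "wrist_force": force on the tool from outside, world axes, zero at the start; "ft_torque": the same for the moment, N m; "finger_gap": finger opening in m.
Only numpy, scipy, OpenCV 4.12 (cv2) and the standard library are available. Lean on these libraries where they do the work, as an engineer would, in place of code of your own. Each camera call takes 0.05 s, during which the arm holds its last target. There are 200 camera calls.

## Working session

There is one attempt and no reset: what is moved stays moved. The work goes in short steps, Python scripts to look and compute and a tool call to move; the robot and the scene stay as the last step left them, time stands still between calls to the robot, and variables do not carry over. Pictures are saved under pics/ and viewed, on a budget of 10 in all, crops included, one or two more only if the job needs it, and the job is handed in when it is done.

Besides the shell and the picture viewer there is one more tool, called as name(argument=value, ...) on one line, values as JSON. arm_command: Moves the arm, as the interface text tells. Shifts and turns lie within -1 to 1; 1 stands for 0.02 m of shift or 360 degrees of turn. Its arguments: {"type":"object","properties":{"rows":{"type":"array","items":{"type":"object","properties":{"delta_pos":{"type":"array","items":{"type":"number","minimum":-1,"maximum":1}},"rot":{"type":"array","items":{"type":"number","minimum":-1,"maximum":1}},"fingers":{"type":"number"}}}},"squeeze":{"type":"number"}},"required":["rows"]}

```bash
mkdir -p pics
python3 - <<'E'
from workcell import env
import cv2,numpy as np
s=env.get_state(); print({k:np.round(v,3).tolist() for k,v in s.items()}, env.hold_point_z)
for n in ("top","side"):
    p,d=env.read_camera(n); cv2.imwrite(f"pics/{n}0.png",p); np.save(f"pics/{n}0.npy",d)
    c=env.get_calibration(n); print(n,{k:np.round(v,3).tolist() for k,v in c.items()})
E
```

```text
{'clock': 0.0, 'joint_pos': [1.041, 0.314, 0.045, 1.304, 0.0, 1.431], 'qvel': [-0.002, 0.001, 0.001, 0.0, 0.001, -0.0], 'tau': [0.0, -48.062, 29.854, 0.02, 0.0, -0.0], 'tcp_pos': [0.218, 0.531, 0.23], 'orientation': [-0.0, 0.194, 0.981, -0.001], 'wrist_force': [1.176, -0.491, 0.256], 'ft_torque': [0.03, 0.048, -0.025], 'finger_gap': 0.085} -0.0187
top {'mtx': [[428.559, 0.0, 265.436], [0.0, 428.559, 193.174], [0.0, 0.0, 1.0]], 'distortion': [0.027, 0.0, 0.0, 0.0, 0.0], 'R': [[0.03, -1.0, -0.0], [-0.999, -0.03, -0.045], [0.045, 0.002, -0.999]], 't': [-0.061, 0.559, 1.409]}
side {'mtx': [[465.634, 0.0, 255.59], [0.0, 465.634, 192.136], [0.0, 0.0, 1.0]], 'distortion': [-0.173, 0.0, 0.0, 0.0, 0.0], 'R': [[0.972, 0.235, 0.0], [0.138, -0.572, -0.808], [-0.189, 0.786, -0.589]], 't': [-0.521, -0.07, 1.878]}
```

View pics/top0.png

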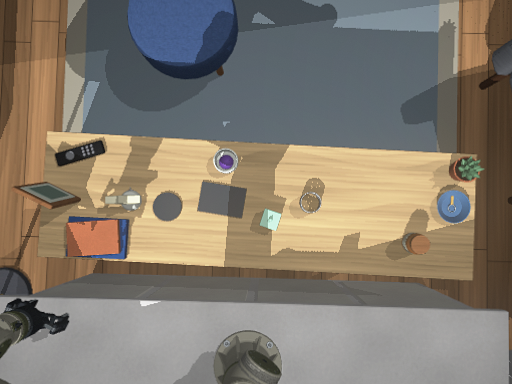

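View pics/side0.png

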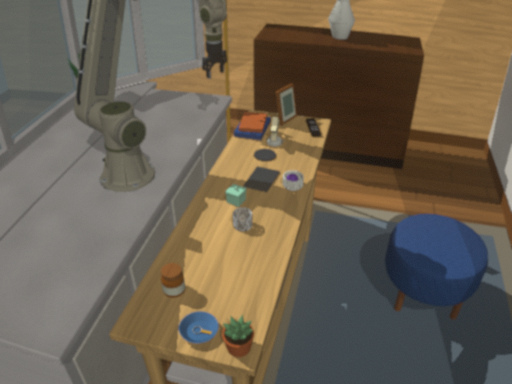

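The top view shows the slate at (222,199), the ramekin with violet ball at (226,161), the coaster at (167,206), the favor box at (270,219), the slinky at (311,200), the night light at (125,200), and the room-side edge running from (48,132) to (480,155). The side view agrees.

```bash
cat > h.py <<'E'
from workcell import env
import cv2,numpy as np
def cast(n,uv,z):
    c=env.get_calibration(n); uv=np.array(uv,float).reshape(-1,1,2)
    q=cv2.undistortPoints(uv,np.array(c["mtx"]),np.array(c["distortion"])).reshape(-1,2)
    R=np.array(c["R"]);t=np.array(c["t"]); o=-R.T@t; r=np.c_[q,np.ones(len(q))]@R
    return o+r*((z-o[2])/r[:,2])[:,None]
def pts(n,uv,d):
    c=env.get_calibration(n); uv=np.array(uv)
    q=cv2.undistortPoints(uv.astype(float).reshape(-1,1,2),np.array(c["mtx"]),np.array(c["distortion"])).reshape(-1,2)
    X=np.c_[q,np.ones(len(q))]*d[uv[:,1],uv[:,0]][:,None]
    return (X-np.array(c["t"]))@np.array(c["R"])
def blob(m,lo):
    cs,_=cv2.findContours(m.astype(np.uint8),cv2.RETR_EXTERNAL,cv2.CHAIN_APPROX_NONE)
    return [c for c in cs if cv2.contourArea(c)>lo]
def slate(p,zt,box=(185,165,262,235)):
    x0,y0,x1,y1=box; m=np.zeros(p.shape[:2],bool); m[y0:y1,x0:x1]=(p[y0:y1,x0:x1].max(2)<95)&(np.ptp(p[y0:y1,x0:x1].astype(int),axis=2)<25)
    m=cv2.morphologyEx(m.astype(np.uint8),cv2.MORPH_OPEN,np.ones((5,5)))
    c=max(blob(m,200),key=cv2.contourArea)
    w=cast("top",c.reshape(-1,2),zt+.008)[:,:2]
    return w, cv2.minAreaRect((w*1000).astype(np.float32))
E
python3 - <<'E'
from h import *
p=cv2.imread("pics/top0.png"); d=np.load("pics/top0.npy")
uv=[(u,v) for u,v in [(200,240),(260,180),(350,180),(150,180),(100,185),(350,230),(280,250),(400,200)]]
print(np.round(pts("top",uv,d),3))
P=pts("top",[(u,v) for v in range(384) for u in range(512)],d).reshape(384,512,3)
z0=np.median(P[uv[0][1]-2:uv[0][1]+3,uv[0][0]-2:uv[0][0]+3,2]);print("z0",z0)
# room edge: topmost px on table plane for each column
E=[]
for u in range(120,420,4):
    if 200<u<250: continue
    v=[v for v in range(110,200) if abs(P[v,u,2]-z0)<.02]
    if v:E.append((u,min(v)-.5))
w=cast("top",E,z0)[:,:2]
k,b=np.polyfit(w[:,1],w[:,0],1);r=w[:,0]-k*w[:,1]-b;g=abs(r)<.004
k,b=np.polyfit(w[g,1],w[g,0],1);print("edge x=",k,"*y+",b,g.mean(),r[g].std(),np.degrees(np.arctan(k)))
for u in range(120,420,60): print(u, p[125:150,u].mean(1).astype(int))
w,rc=slate(p,z0); print("slate",rc, cv2.boxPoints(rc).round())
print("tall:")
h=(P[...,2]>z0+.02)&(P[...,2]<z0+.3); h[:110]=0;h[270:]=0
for c in blob(h,30):
    m=np.zeros(h.shape,np.uint8);cv2.drawContours(m,[c],-1,1,-1); q=P[(m>0)&h]
    print(cv2.boundingRect(c), "c",q.mean(0).round(3),"min",q.min(0).round(3),"max",q.max(0).round(3))
hsv=cv2.cvtColor(p,cv2.COLOR_BGR2HSV); m=cv2.inRange(hsv,(125,80,40),(160,255,255)); c=max(blob(m,10),key=cv2.contourArea);print("ball",cv2.minEnclosingCircle(c),cast("top",[cv2.minEnclosingCircle(c)[0]],z0+.029))
cv2.imwrite("pics/crop.png",cv2.resize(p[120:260,90:340],None,fx=3,fy=3,interpolation=cv2.INTER_CUBIC))
E
```

```text
[[ 0.399  0.169 -0.001]
 [ 0.605 -0.024  0.002]
 [ 0.614 -0.326 -0.001]
 [ 0.594  0.345 -0.006]
 [ 0.572  0.508  0.002]
 [ 0.447 -0.329 -0.   ]
 [ 0.374 -0.098  0.002]
 [ 0.552 -0.493  0.001]]
z0 -0.0005161573464907865
edge x= 0.025780875319866087 *y+ 0.7309030856583523 1.0 0.001215551788224056 1.4768082173529702
120 [100 100 100  99 100 100  99 100 100  89 165 202 196 194 197 197 189 183
 183 181 181 178 177 179 182]
180 [104 103 102 102 103 104 103 103 104 103 104 103 101 136 182 196 201 200
 195 186 183 188 191 190 187]
240 [105 105 106 105 106 106 106 106 107 106 106 106 107 106 107 106 110 120
 127 129 128 129 136 135 135]
300 [105 107 106 107 107 106 107 108 107 107 108 108 107 108 108 108 107 109
 108 103 152 208 194 194 200]
360 [105 107 107 106 107 107 107 108 107 108 107 108 108 108 108 109 110 109
 110 109 110 110  99 140 191]
slate ((530.1494140625, 52.26578903198242), (54.83415603637695, 97.2074203491211), 86.74266052246094) [[480.  28.]
 [577.  22.]
 [580.  77.]
 [483.  82.]]
tall:
(402, 233, 29, 22) c [ 0.414 -0.522  0.073] min [ 0.379 -0.561  0.02 ] max [ 0.446 -0.493  0.093]
(66, 217, 62, 42) c [0.401 0.497 0.041] min [0.334 0.403 0.02 ] max [0.465 0.599 0.054]
(260, 209, 22, 22) c [ 0.475 -0.062  0.054] min [ 0.441 -0.096  0.046] max [ 0.508 -0.029  0.071]
(300, 192, 22, 21) c [ 0.535 -0.191  0.045] min [ 0.502 -0.224  0.02 ] max [ 0.567 -0.157  0.061]
(105, 192, 35, 17) c [0.524 0.4   0.086] min [0.498 0.349 0.02 ] max [0.551 0.458 0.126]
(12, 182, 67, 28) c [0.531 0.629 0.112] min [0.488 0.569 0.02 ] max [0.575 0.702 0.175]
(450, 155, 34, 28) c [ 0.653 -0.673  0.076] min [ 0.613 -0.722  0.02 ] max [ 0.697 -0.641  0.113]
(213, 149, 25, 25) c [0.661 0.089 0.042] min [0.622 0.051 0.02 ] max [0.701 0.13  0.057]
ball ((225.6666717529297, 161.6666717529297), 6.8719401359558105) [[0.65988215 0.08982727 0.02848384]]
```

View pics/crop.png

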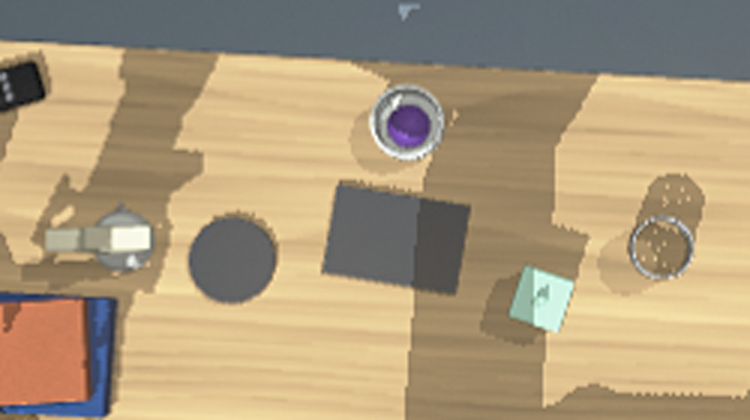

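The crop shows the slate corners at (340,182), (470,205), (455,295) and (322,272). Its right side lies farther from the edge, so it is turned by about 7°. There is free table to the right (-y) of the ramekin. I'll turn the tool first, with the fingers half closed, and compute the slate pose.

arm_command(rows=[{"rot": [0, 0, 0.0213], "delta_pos": [0, 0, 0], "fingers": 0.55}, {"rot": [0, 0, 0.0213], "delta_pos": [0, 0, 0], "fingers": 0.55}, {"rot": [0, 0, 0.0213], "delta_pos": [0, 0, 0], "fingers": 0.55}, {"rot": [0, 0, 0.0213], "delta_pos": [0, 0, 0], "fingers": 0.55}, {"rot": [0, 0, 0.0213], "delta_pos": [0, 0, 0], "fingers": 0.55}, {"rot": [0, 0, 0.0213], "delta_pos": [0, 0, 0], "fingers": 0.55}, {"rot": [0, 0, 0.0213], "delta_pos": [0, 0, 0], "fingers": 0.55}, {"rot": [0, 0, 0.0213], "delta_pos": [0, 0, 0], "fingers": 0.55}, {"rot": [0, 0, 0.0213], "delta_pos": [0, 0, 0], "fingers": 0.55}])

```text
clock: 1.0
tcp_pos: [0.2184, 0.5316, 0.2308]
orientation: [0.0, 0.717, 0.697, -0.001]
wrist_force: [-0.5, 0.2, 0.8]
finger_gap: 0.0387
```

```bash
cat >> h.py <<'E'
from scipy.spatial.transform import Rotation
K,B=0.02578,0.7309; A=np.arctan(K)
def tab(w):  # world xy -> console xy (m)
    w=np.atleast_2d(w)[:,:2]-[B,0]; c,s=np.cos(A),np.sin(A)
    return np.c_[w[:,0]*c-w[:,1]*s, w[:,0]*s+w[:,1]*c]
def st():
    s=env.get_state(); q=s["orientation"]; R=Rotation.from_quat([q[1],q[2],q[3],q[0]]).as_matrix()
    print("t %.2f"%s["clock"],"tcp",np.round(s["tcp_pos"],4),"tab",tab(s["tcp_pos"]).round(4),"F",np.round(s["wrist_force"],1),"gap",round(s["finger_gap"],4),"yaw_y-console %.2f deg"%np.degrees(np.arctan2(R[1,1],R[0,1])+A),"z",R[:,2].round(3),"q",np.round(s["joint_pos"],2)); return s
E
python3 - <<'E'
from h import *
st()
c=np.array([(340,182),(470,205),(455,295),(322,272)])/3.+[90,120]-.33
w=tab(cast("top",c,.008));print(w.round(4),w.mean(0).round(4))
print("ram",tab([[.6615,.0905]]),"ball",tab([[.66,.09]]))
print(np.linalg.norm(np.diff(w,axis=0),axis=1),np.degrees(np.arctan2(-(w[0]-w[1])[0],(w[0]-w[1])[1])))
E
```

```text
t 1.00 tcp [0.2184 0.5316 0.2308] tab [[-0.5261  0.5182]] F [-0.5  0.2  0.8] gap 0.0387 yaw_y-console -0.18 deg z [-0.001 -0.001 -1.   ] q [ 1.04  0.31  0.05  1.3  -0.    2.64]
[[-0.1375  0.1616]
 [-0.155   0.0161]
 [-0.2555  0.0269]
 [-0.2383  0.1753]] [-0.1966  0.095 ]
ram [[-0.07170926  0.0886814 ]] ball [[-0.07319588  0.08814291]]
[0.14657299 0.10104568 0.14936417] -6.856849290159024
```

arm_command(rows=[{"delta_pos": [-0.8, 1, 0.1], "fingers": 0.55}, {"delta_pos": [-0.8, 1, 0.1]}, {"delta_pos": [-0.8, 1, 0.1]}, {"delta_pos": [-0.8, 1, 0.1]}, {"delta_pos": [-0.8, 1, 0.1]}, {"delta_pos": [-0.8, 1, 0.1]}, {"delta_pos": [-0.8, 1, 0.1]}, {"delta_pos": [-0.8, 1, 0.1]}, {"delta_pos": [-0.8, 1, 0.1]}, {"delta_pos": [-0.8, 1, 0.1]}, {"delta_pos": [-0.8, 1, 0.1]}, {"delta_pos": [-0.8, 1, 0.1]}, {"delta_pos": [-0.8, 1, 0.1]}, {"delta_pos": [-0.8, 1, 0.1]}, {"delta_pos": [-0.8, 1, 0.1]}, {"delta_pos": [-0.8, 1, 0.1]}, {"delta_pos": [-0.8, 1, 0.1]}, {"delta_pos": [-0.8, 1, 0.1]}, {"delta_pos": [-0.8, 1, 0.1]}, {"delta_pos": [0, 0, 0]}])

```text
schema error: expected keys delta_pos, rot, fingers
```

```bash
python3 -c "
from h import *
st()"
```

```text
t 1.00 tcp [0.2184 0.5316 0.2308] tab [[-0.5261  0.5182]] F [-0.5  0.2  0.8] gap 0.0387 yaw_y-console -0.18 deg z [-0.001 -0.001 -1.   ] q [ 1.04  0.31  0.05  1.3  -0.    2.64]
```

arm_command(rows=[{"delta_pos": [-0.8, 1, 0.1], "rot": [0, 0, 0], "fingers": 0.55}, {"delta_pos": [-0.8, 1, 0.1], "rot": [0, 0, 0], "fingers": 0.55}, {"delta_pos": [-0.8, 1, 0.1], "rot": [0, 0, 0], "fingers": 0.55}, {"delta_pos": [-0.8, 1, 0.1], "rot": [0, 0, 0], "fingers": 0.55}, {"delta_pos": [-0.8, 1, 0.1], "rot": [0, 0, 0], "fingers": 0.55}, {"delta_pos": [-0.8, 1, 0.1], "rot": [0, 0, 0], "fingers": 0.55}, {"delta_pos": [-0.8, 1, 0.1], "rot": [0, 0, 0], "fingers": 0.55}, {"delta_pos": [-0.8, 1, 0.1], "rot": [0, 0, 0], "fingers": 0.55}, {"delta_pos": [-0.8, 1, 0.1], "rot": [0, 0, 0], "fingers": 0.55}, {"delta_pos": [-0.8, 1, 0.1], "rot": [0, 0, 0], "fingers": 0.55}, {"delta_pos": [-0.8, 1, 0.1], "rot": [0, 0, 0], "fingers": 0.55}, {"delta_pos": [-0.8, 1, 0.1], "rot": [0, 0, 0], "fingers": 0.55}, {"delta_pos": [-0.8, 1, 0.1], "rot": [0, 0, 0], "fingers": 0.55}, {"delta_pos": [-0.8, 1, 0.1], "rot": [0, 0, 0], "fingers": 0.55}, {"delta_pos": [-0.8, 1, 0.1], "rot": [0, 0, 0], "fingers": 0.55}, {"delta_pos": [-0.8, 1, 0.1], "rot": [0, 0, 0], "fingers": 0.55}, {"delta_pos": [-0.8, 1, 0.1], "rot": [0, 0, 0], "fingers": 0.55}, {"delta_pos": [-0.8, 1, 0.1], "rot": [0, 0, 0], "fingers": 0.55}, {"delta_pos": [-0.8, 1, 0.1], "rot": [0, 0, 0], "fingers": 0.55}, {"delta_pos": [0, 0, 0], "rot": [0, 0, 0], "fingers": 0.55}])

```text
clock: 3.0
tcp_pos: [0.5932, 0.2168, 0.192]
orientation: [0.0, 0.717, 0.698, -0.0]
wrist_force: [0.1, 0.3, -0.3]
finger_gap: 0.0384
```

```bash
python3 -c "
from h import *
st()"
```

```text
t 3.00 tcp [0.5932 0.2168 0.192 ] tab [[-0.1433  0.2131]] F [ 0.1  0.3 -0.3] gap 0.0384 yaw_y-console -0.06 deg z [-0.001 -0.001 -1.   ] q [ 0.22  0.44  0.13  1.27 -0.    1.82]
```

arm_command(rows=[{"delta_pos": [-0.56, 0.9, 0], "rot": [0, 0, 0], "fingers": 0.55}, {"delta_pos": [-0.56, 0.9, 0], "rot": [0, 0, 0], "fingers": 0.55}, {"delta_pos": [-0.56, 0.9, 0], "rot": [0, 0, 0], "fingers": 0.55}, {"delta_pos": [-0.56, 0.9, 0], "rot": [0, 0, 0], "fingers": 0.55}, {"delta_pos": [0, 0, 1], "rot": [0, 0, 0], "fingers": 0.55}, {"delta_pos": [0, 0, 1], "rot": [0, 0, 0], "fingers": 0.55}, {"delta_pos": [0, 0, 1], "rot": [0, 0, 0], "fingers": 0.55}, {"delta_pos": [0, 0, 1], "rot": [0, 0, 0], "fingers": 0.55}, {"delta_pos": [0, 0, 1], "rot": [0, 0, 0], "fingers": 0.55}, {"delta_pos": [0, 0, 1], "rot": [0, 0, 0], "fingers": 0.55}, {"delta_pos": [0, 0, 1], "rot": [0, 0, 0], "fingers": 0.55}, {"delta_pos": [0, 0, 0.7], "rot": [0, 0, 0], "fingers": 0.55}, {"delta_pos": [0, 0, 0.5], "rot": [0, 0, 0], "fingers": 0.55}, {"delta_pos": [0, 0, 0.5], "rot": [0, 0, 0], "fingers": 0.55}, {"delta_pos": [0, 0, 0.4], "rot": [0, 0, 0], "fingers": 0.55}, {"delta_pos": [0, 0, 0], "rot": [0, 0, 0], "fingers": 0.55}, {"delta_pos": [0, 0, 0], "rot": [0, 0, 0], "fingers": 0.55}])

```text
clock: 4.7
tcp_pos: [0.6625, 0.1726, 0.0116]
orientation: [0.0, 0.715, 0.699, 0.0]
wrist_force: [0.0, 0.1, -0.1]
finger_gap: 0.0386
```

```bash
python3 -c "
from h import *
st()
p,d=env.read_camera('top');s,_=env.read_camera('side')
a=cv2.resize(p[120:260,140:300],(800//2*1,350)); b=cv2.resize(s[130:260,215:335],(380,350),interpolation=cv2.INTER_CUBIC)
cv2.imwrite('pics/a1.png',np.hstack([a,b]))"
```

```text
t 4.70 tcp [0.6625 0.1726 0.0116] tab [[-0.0729  0.1708]] F [ 0.   0.1 -0.1] gap 0.0386 yaw_y-console 0.13 deg z [ 0.  0. -1.] q [0.14 0.65 0.03 0.95 0.   1.73]
```

View pics/a1.png

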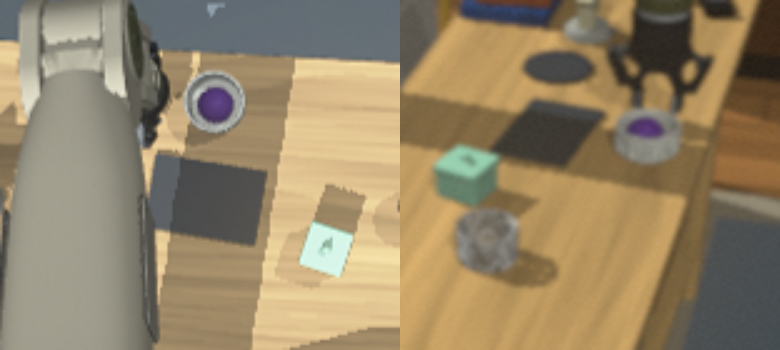

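The fingers straddle the ramekin's left side. In the left panel the ramekin is at (215,102) and the slate is unmoved. Next I push gently in -y.

arm_command(rows=[{"delta_pos": [-0.3, 0.05, 0.2], "rot": [0, 0, 0], "fingers": 0.55}, {"delta_pos": [-0.3, 0, 0], "rot": [0, 0, 0], "fingers": 0.55}, {"delta_pos": [-0.3, 0, 0], "rot": [0, 0, 0], "fingers": 0.55}, {"delta_pos": [-0.2, 0, 0], "rot": [0, 0, 0], "fingers": 0.55}, {"delta_pos": [-0.1, 0, 0], "rot": [0, 0, 0], "fingers": 0.55}, {"delta_pos": [-0.1, 0, 0], "rot": [0, 0, 0], "fingers": 0.55}, {"delta_pos": [-0.1, 0, 0], "rot": [0, 0, 0], "fingers": 0.55}, {"delta_pos": [-0.1, 0, 0], "rot": [0, 0, 0], "fingers": 0.55}, {"delta_pos": [-0.1, 0, 0], "rot": [0, 0, 0], "fingers": 0.55}, {"delta_pos": [-0.1, 0, 0], "rot": [0, 0, 0], "fingers": 0.55}, {"delta_pos": [-0.1, 0, 0], "rot": [0, 0, 0], "fingers": 0.55}, {"delta_pos": [-0.1, 0, 0], "rot": [0, 0, 0], "fingers": 0.55}, {"delta_pos": [-0.1, 0, 0], "rot": [0, 0, 0], "fingers": 0.55}, {"delta_pos": [-0.1, 0, 0], "rot": [0, 0, 0], "fingers": 0.55}, {"delta_pos": [-0.1, 0, 0], "rot": [0, 0, 0], "fingers": 0.55}, {"delta_pos": [-0.1, 0, 0], "rot": [0, 0, 0], "fingers": 0.55}, {"delta_pos": [-0.12, 0, 0], "rot": [0, 0, 0], "fingers": 0.55}, {"delta_pos": [-0.14, 0, 0], "rot": [0, 0, 0], "fingers": 0.55}, {"delta_pos": [-0.16, 0, 0], "rot": [0, 0, 0], "fingers": 0.55}, {"delta_pos": [-0.18, 0, 0], "rot": [0, 0, 0], "fingers": 0.55}])

```text
clock: 6.8
tcp_pos: [0.6617, 0.1144, 0.0073]
orientation: [-0.0, 0.715, 0.699, -0.0]
wrist_force: [-0.4, 2.7, 0.6]
finger_gap: 0.0385
```

```bash
cat >> h.py <<'E'
def ram(tag):
    p,d=env.read_camera('top'); cv2.imwrite(f'pics/{tag}.png',p); s,_=env.read_camera('side'); cv2.imwrite(f'pics/{tag}s.png',s)
    r=[]
    for n,i in (("top",p),("side",s)):
        m=cv2.inRange(cv2.cvtColor(i,cv2.COLOR_BGR2HSV),(122,70,40),(160,255,255)); b=blob(m,8)
        if b:
            c=max(b,key=cv2.contourArea); (x,y),rr=cv2.minEnclosingCircle(c); print(n,"ball px",round(x),round(y),round(rr,1),"tab",tab(cast(n,[(x,y)],.034)).round(4))
    return p,d,s
E
python3 -c "
from h import *
st(); ram('b1')"
```

```text
t 6.80 tcp [0.6617 0.1144 0.0073] tab [[-0.0722  0.1126]] F [-0.4  2.7  0.6] gap 0.0385 yaw_y-console 0.14 deg z [-0.  0. -1.] q [ 0.05  0.63 -0.02  0.92  0.    1.65]
top ball px 232 163 7.0 tab [[-0.0779  0.0651]]
side ball px 290 181 4.8 tab [[-0.077   0.0603]]
```

arm_command(rows=[{"delta_pos": [-0.2, 0, 0], "rot": [0, 0, 0], "fingers": 0.55}, {"delta_pos": [-0.25, 0, 0], "rot": [0, 0, 0], "fingers": 0.55}, {"delta_pos": [-0.3, 0, 0], "rot": [0, 0, 0], "fingers": 0.55}, {"delta_pos": [-0.35, 0, 0], "rot": [0, 0, 0], "fingers": 0.55}, {"delta_pos": [-0.4, 0, 0], "rot": [0, 0, 0], "fingers": 0.55}, {"delta_pos": [-0.4, 0, 0], "rot": [0, 0, 0], "fingers": 0.55}, {"delta_pos": [-0.4, 0, 0], "rot": [0, 0, 0], "fingers": 0.55}, {"delta_pos": [-0.4, 0, 0], "rot": [0, 0, 0], "fingers": 0.55}, {"delta_pos": [-0.4, 0, 0], "rot": [0, 0, 0], "fingers": 0.55}, {"delta_pos": [-0.4, 0, 0], "rot": [0, 0, 0], "fingers": 0.55}, {"delta_pos": [-0.4, 0, 0], "rot": [0, 0, 0], "fingers": 0.55}, {"delta_pos": [-0.4, 0, 0], "rot": [0, 0, 0], "fingers": 0.55}, {"delta_pos": [-0.4, 0, 0], "rot": [0, 0, 0], "fingers": 0.55}, {"delta_pos": [-0.35, 0, 0], "rot": [0, 0, 0], "fingers": 0.55}, {"delta_pos": [-0.3, 0, 0], "rot": [0, 0, 0], "fingers": 0.55}, {"delta_pos": [-0.25, 0, 0], "rot": [0, 0, 0], "fingers": 0.55}, {"delta_pos": [-0.2, 0, 0], "rot": [0, 0, 0], "fingers": 0.55}, {"delta_pos": [-0.15, 0, 0], "rot": [0, 0, 0], "fingers": 0.55}, {"delta_pos": [-0.1, 0, 0], "rot": [0, 0, 0], "fingers": 0.55}, {"delta_pos": [-0.05, 0, 0], "rot": [0, 0, 0], "fingers": 0.55}])

```text
clock: 8.9
tcp_pos: [0.659, -0.0075, 0.0073]
orientation: [-0.0, 0.715, 0.699, 0.0]
wrist_force: [-0.2, 1.1, 0.4]
finger_gap: 0.0384
```

```bash
python3 -c "
from h import *
st(); ram('b2')"
```

```text
t 8.90 tcp [ 0.659  -0.0075  0.0073] tab [[-0.0717 -0.0093]] F [-0.2  1.1  0.4] gap 0.0384 yaw_y-console 0.13 deg z [ 0.  0. -1.] q [-0.13  0.61 -0.05  0.9   0.    1.46]
top ball px 270 166 6.7 tab [[-0.0783 -0.0599]]
side ball px 283 200 5.6 tab [[-0.078 -0.062]]
```

arm_command(rows=[{"delta_pos": [0.5, 0, 0], "rot": [0, 0, 0], "fingers": 0.55}, {"delta_pos": [0.5, 0, 0], "rot": [0, 0, 0], "fingers": 0.55}, {"delta_pos": [0.5, 0, 0], "rot": [0, 0, 0], "fingers": 0.55}, {"delta_pos": [0, 0, -1], "rot": [0, 0, 0], "fingers": 0.55}, {"delta_pos": [0, 0, -1], "rot": [0, 0, 0], "fingers": 0.55}, {"delta_pos": [0, 0, -1], "rot": [0, 0, 0], "fingers": 0.55}, {"delta_pos": [0, 0, -1], "rot": [0, 0, 0], "fingers": 0.55}, {"delta_pos": [0, 0, -1], "rot": [0, 0, -0.0227], "fingers": 0}, {"delta_pos": [0, 0, -1], "rot": [0, 0, -0.0227], "fingers": 0}, {"delta_pos": [0, 0, -1], "rot": [0, 0, -0.0227], "fingers": 0}, {"delta_pos": [0, 0, 0], "rot": [0, 0, -0.0227], "fingers": 0}, {"delta_pos": [0, 0, 0], "rot": [0, 0, -0.0227], "fingers": 0}, {"delta_pos": [0, 0, 0], "rot": [0, 0, -0.0227], "fingers": 0}, {"delta_pos": [0, 0, 0], "rot": [0, 0, -0.0227], "fingers": 0}, {"delta_pos": [0, 0, 0], "rot": [0, 0, -0.0227], "fingers": 0}, {"delta_pos": [0, 0, 0], "rot": [0, 0, -0.0227], "fingers": 0}, {"delta_pos": [0, 0, 0], "rot": [0, 0, -0.0227], "fingers": 0}, {"delta_pos": [0, 0, 0], "rot": [0, 0, -0.0227], "fingers": 0}, {"delta_pos": [0, 0, 0], "rot": [0, 0, 0], "fingers": 0}])

```text
clock: 10.9
tcp_pos: [0.6596, 0.0236, 0.1473]
orientation: [-0.0, 0.012, 1.0, 0.0]
wrist_force: [0.5, 0.3, 0.2]
finger_gap: 0.0851
```

arm_command(rows=[{"delta_pos": [0.95, 0.3, 0], "rot": [0, 0, 0], "fingers": 0}, {"delta_pos": [0.95, 0.3, 0], "rot": [0, 0, 0], "fingers": 0}, {"delta_pos": [0.95, 0.3, 0], "rot": [0, 0, 0], "fingers": 0}, {"delta_pos": [0.95, 0.3, 0], "rot": [0, 0, 0], "fingers": 0}, {"delta_pos": [0.95, 0.3, 0], "rot": [0, 0, 0], "fingers": 0}, {"delta_pos": [0.95, 0.3, 0], "rot": [0, 0, 0], "fingers": 0}, {"delta_pos": [0.95, 0.3, 0], "rot": [0, 0, 0], "fingers": 0}, {"delta_pos": [0.95, 0.3, 0], "rot": [0, 0, 0], "fingers": 0}, {"delta_pos": [0.95, 0.3, 0], "rot": [0, 0, 0], "fingers": 0}, {"delta_pos": [0.95, 0.3, 0], "rot": [0, 0, 0], "fingers": 0}, {"delta_pos": [0.95, 0.3, 0], "rot": [0, 0, 0], "fingers": 0}, {"delta_pos": [0.95, 0.3, 0], "rot": [0, 0, 0], "fingers": 0}, {"delta_pos": [0, 0, 0], "rot": [0, 0, 0], "fingers": 0}])

```text
clock: 12.2
tcp_pos: [0.431, 0.1013, 0.1473]
orientation: [-0.001, 0.013, 1.0, 0.0]
wrist_force: [-0.6, -0.6, -0.2]
finger_gap: 0.0855
```

```bash
python3 -c "
from h import *
st(); ram('b3')"
```

```text
t 12.20 tcp [0.431  0.1013 0.1473] tab [[-0.3024  0.0936]] F [-0.6 -0.6 -0.2] gap 0.0855 yaw_y-console 89.94 deg z [-0.002  0.    -1.   ] q [ 0.05  0.11 -0.43  1.04  0.    0.08]
top ball px 270 165 7.0 tab [[-0.0772 -0.0571]]
side ball px 283 200 5.2 tab [[-0.0766 -0.0616]]
```

View pics/b3.png

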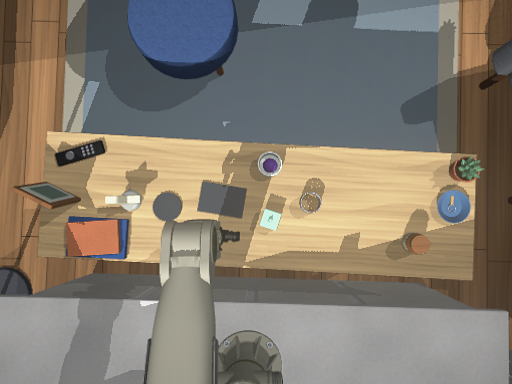

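The ramekin is at (270,163), clear to the right of the slate's way. The slate is still at (222,199). I'll lower the open fingers behind the slate.

arm_command(rows=[{"delta_pos": [0, 0, 1], "rot": [0, 0, 0], "fingers": 0}, {"delta_pos": [0, 0, 1], "rot": [0, 0, 0], "fingers": 0}, {"delta_pos": [0, 0, 1], "rot": [0, 0, 0], "fingers": 0}, {"delta_pos": [0, 0, 1], "rot": [0, 0, 0], "fingers": 0}, {"delta_pos": [0, 0, 1], "rot": [0, 0, 0], "fingers": 0}, {"delta_pos": [0, 0, 1], "rot": [0, 0, 0], "fingers": 0}, {"delta_pos": [0, 0, 0.7], "rot": [0, 0, 0], "fingers": 0}, {"delta_pos": [0, 0, 0.4], "rot": [0, 0, 0], "fingers": 0}, {"delta_pos": [0, 0, 0], "rot": [0, 0, 0], "fingers": 0}, {"delta_pos": [0, 0, 0], "rot": [0, 0, 0], "fingers": 0}])

```text
clock: 13.3
tcp_pos: [0.4344, 0.1003, 0.0056]
orientation: [0.0, 0.013, 1.0, 0.0]
wrist_force: [-0.3, -0.5, 0.4]
finger_gap: 0.0853
```

arm_command(rows=[{"delta_pos": [0, 0, 0.1], "rot": [0, 0, 0], "fingers": 0}, {"delta_pos": [0, 0, 0], "rot": [0, 0, 0], "fingers": 0}])

```text
clock: 13.5
tcp_pos: [0.4342, 0.1004, 0.0038]
orientation: [0.001, 0.013, 1.0, 0.0]
wrist_force: [-0.2, -0.8, -0.5]
finger_gap: 0.0856
```

arm_command(rows=[{"delta_pos": [0, 0, 0.1], "rot": [0, 0, 0], "fingers": 0}, {"delta_pos": [0, 0, 0], "rot": [0, 0, 0], "fingers": 0}])

```text
clock: 13.7
tcp_pos: [0.4336, 0.1004, 0.0014]
orientation: [0.0, 0.013, 1.0, 0.0]
wrist_force: [-0.9, -0.3, -0.3]
finger_gap: 0.0856
```

arm_command(rows=[{"delta_pos": [0, 0, 0.1], "rot": [0, 0, 0], "fingers": 0}, {"delta_pos": [0, 0, 0], "rot": [0, 0, 0], "fingers": 0}])

```text
clock: 13.9
tcp_pos: [0.4335, 0.1004, -0.0008]
orientation: [-0.0, 0.013, 1.0, 0.0]
wrist_force: [-0.7, -0.1, -1.3]
finger_gap: 0.0851
```

arm_command(rows=[{"delta_pos": [0, 0, 0.1], "rot": [0, 0, 0], "fingers": 0}, {"delta_pos": [0, 0, 0], "rot": [0, 0, 0], "fingers": 0}])

```text
clock: 14.1
tcp_pos: [0.4334, 0.1004, -0.0029]
orientation: [-0.0, 0.013, 1.0, 0.0]
wrist_force: [-0.0, -0.2, 0.6]
finger_gap: 0.0852
```

```bash
python3 -c "
from h import *
s=st(); p,d,i=ram('b4')
b=cv2.resize(i[120:215,205:320],None,fx=6,fy=6,interpolation=cv2.INTER_CUBIC);cv2.imwrite('pics/b4c.png',b)"
```

```text
t 14.10 tcp [ 0.4334  0.1004 -0.0029] tab [[-0.3     0.0927]] F [-0.  -0.2  0.6] gap 0.0852 yaw_y-console 90.02 deg z [-0.  0. -1.] q [ 0.05  0.29 -0.64  0.65  0.    0.07]
top ball px 270 165 7.0 tab [[-0.0772 -0.0571]]
side ball px 283 200 5.6 tab [[-0.078 -0.062]]
```

View pics/b4c.png

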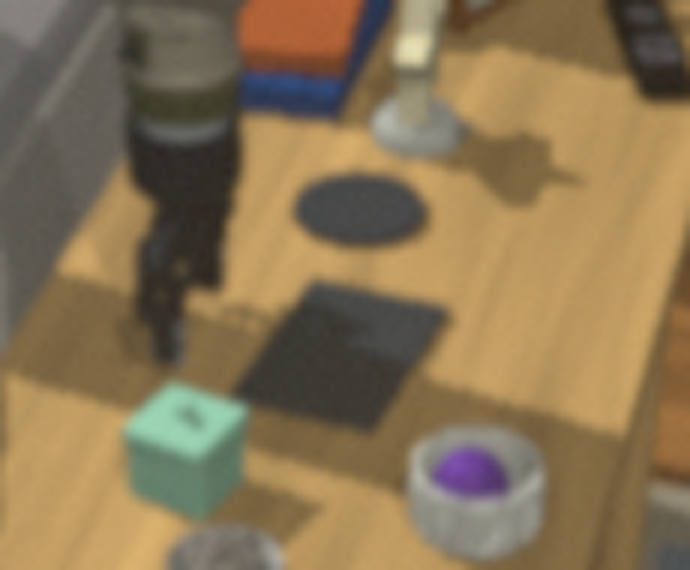

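The open tips hover with no contact at TCP z = -3 mm, so they do swing back as described. I'll go lower in small steps.

arm_command(rows=[{"delta_pos": [0, 0, 0.1], "rot": [0, 0, 0], "fingers": 0}, {"delta_pos": [0, 0, 0.1], "rot": [0, 0, 0], "fingers": 0}, {"delta_pos": [0, 0, 0], "rot": [0, 0, 0], "fingers": 0}])

```text
clock: 14.5
tcp_pos: [0.4333, 0.1004, -0.007]
orientation: [-0.0, 0.013, 1.0, 0.0]
wrist_force: [-0.8, -1.2, -0.1]
finger_gap: 0.0856
```

arm_command(rows=[{"delta_pos": [0, 0, 0.1], "rot": [0, 0, 0], "fingers": 0}, {"delta_pos": [0, 0, 0], "rot": [0, 0, 0], "fingers": 0}])

```text
clock: 14.7
tcp_pos: [0.4334, 0.1004, -0.0089]
orientation: [-0.0, 0.013, 1.0, 0.0]
wrist_force: [-0.0, -0.9, 0.2]
finger_gap: 0.0855
```

arm_command(rows=[{"delta_pos": [0, 0, 0.07], "rot": [0, 0, 0], "fingers": 0}, {"delta_pos": [0, 0, 0], "rot": [0, 0, 0], "fingers": 0}])

```text
clock: 14.9
tcp_pos: [0.4335, 0.1004, -0.0102]
orientation: [-0.0, 0.013, 1.0, 0.0]
wrist_force: [0.2, -0.4, -0.6]
finger_gap: 0.085
```

arm_command(rows=[{"delta_pos": [-0.5, 0.1, 0], "rot": [0, 0, 0], "fingers": 0}, {"delta_pos": [-0.5, 0, 0], "rot": [0, 0, 0], "fingers": 0}, {"delta_pos": [-0.3, 0, 0], "rot": [0, 0, 0], "fingers": 0}, {"delta_pos": [-0.15, 0, 0], "rot": [0, 0, 0], "fingers": 0}, {"delta_pos": [-0.15, 0, 0], "rot": [0, 0, 0], "fingers": 0}, {"delta_pos": [-0.15, 0, 0], "rot": [0, 0, 0], "fingers": 0}, {"delta_pos": [-0.15, 0, 0], "rot": [0, 0, 0], "fingers": 0}, {"delta_pos": [-0.15, 0, 0], "rot": [0, 0, 0], "fingers": 0}, {"delta_pos": [-0.15, 0, 0], "rot": [0, 0, 0], "fingers": 0}, {"delta_pos": [-0.15, 0, 0], "rot": [0, 0, 0], "fingers": 0}, {"delta_pos": [-0.15, 0, 0], "rot": [0, 0, 0], "fingers": 0}, {"delta_pos": [-0.15, 0, 0], "rot": [0, 0, 0], "fingers": 0}, {"delta_pos": [-0.15, 0, 0], "rot": [0, 0, 0], "fingers": 0}, {"delta_pos": [-0.2, 0, 0], "rot": [0, 0, 0], "fingers": 0}, {"delta_pos": [-0.2, 0, 0], "rot": [0, 0, 0], "fingers": 0}, {"delta_pos": [-0.2, 0, 0], "rot": [0, 0, 0], "fingers": 0}, {"delta_pos": [-0.2, 0, 0], "rot": [0, 0, 0], "fingers": 0}, {"delta_pos": [-0.2, 0, 0], "rot": [0, 0, 0], "fingers": 0}])

```text
clock: 16.7
tcp_pos: [0.5101, 0.1005, -0.0101]
orientation: [0.0, 0.013, 1.0, 0.0]
wrist_force: [-2.2, -0.4, 0.2]
finger_gap: 0.085
```

```bash
python3 -c "
from h import *
s=st(); p,d,i=ram('b5')
a=cv2.resize(p[125:255,180:290],(360,425),interpolation=cv2.INTER_CUBIC)
b=cv2.resize(i[130:225,215:315],(440,425),interpolation=cv2.INTER_CUBIC);cv2.imwrite('pics/b5c.png',np.hstack([a,b]))"
```

```text
t 16.70 tcp [ 0.5101  0.1005 -0.0101] tab [[-0.2233  0.0947]] F [-2.2 -0.4  0.2] gap 0.085 yaw_y-console 90.02 deg z [ 0.  0. -1.] q [ 0.04  0.41 -0.46  0.7   0.    0.07]
top ball px 270 165 7.0 tab [[-0.0772 -0.0571]]
side ball px 283 200 5.6 tab [[-0.078 -0.062]]
```

View pics/b5c.png

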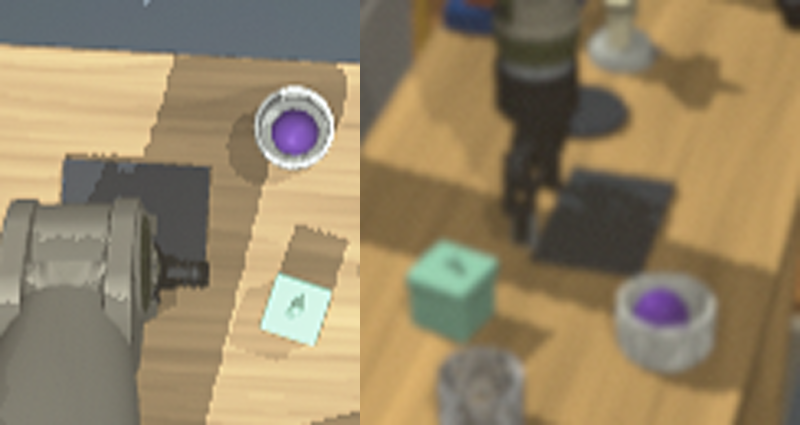

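The slate has squared up to the two fingers: its front edge in the left panel runs (63,155)–(210,167), parallel to the table edge, and it is clear of the ramekin at (293,128). I push on and compute its front line.

```bash
cat >> h.py <<'E'
def front(p,u0,u1,v0,v1,thr=100):
    # slate front long edge: per column first dark run from above, half-level sub-pixel
    g=cv2.GaussianBlur(p,(1,3),0).max(2).astype(float); E=[]
    for u in range(u0,u1,2):
        for v in range(v0,v1):
            if g[v,u]>thr>=g[v+1,u] and (g[v+2:v+5,u]<thr).all():
                E.append((u,v+(g[v,u]-thr)/(g[v,u]-g[v+1,u])));break
    w=tab(cast("top",E,.008)); k,b=np.polyfit(w[:,1],w[:,0],1); r=w[:,0]-k*w[:,1]-b; g=abs(r)<.004
    k,b=np.polyfit(w[g,1],w[g,0],1); print("front n",g.sum(),"of",len(E),"ang %.2f deg"%np.degrees(np.arctan(k)),"x at y=.095: %.4f"%(k*.095+b),"res %.4f"%r[g].std())
E
python3 -c "
from h import *
w=tab(cast('top',[(199.3,172.4),(244.2,176.1)],.008));print(w)
p=cv2.imread('pics/b5.png'); print(p[168:182,230].max(1)); front(p,202,242,165,190)"
```

```text
[[-0.11176411  0.17555814]
 [-0.11576017  0.0254831 ]]
[165 165 165 164 164 166 147  99  75  77  76  78  78  78]
front n 13 of 17 ang -6.07 deg x at y=.095: -0.1186 res 0.0020
```

arm_command(rows=[{"delta_pos": [-0.2, 0, 0], "rot": [0, 0, 0], "fingers": 0}, {"delta_pos": [-0.3, 0, 0], "rot": [0, 0, 0], "fingers": 0}, {"delta_pos": [-0.4, 0, 0], "rot": [0, 0, 0], "fingers": 0}, {"delta_pos": [-0.4, 0, 0], "rot": [0, 0, 0], "fingers": 0}, {"delta_pos": [-0.4, 0, 0], "rot": [0, 0, 0], "fingers": 0}, {"delta_pos": [-0.4, 0, 0], "rot": [0, 0, 0], "fingers": 0}, {"delta_pos": [-0.4, 0, 0], "rot": [0, 0, 0], "fingers": 0}, {"delta_pos": [-0.4, 0, 0], "rot": [0, 0, 0], "fingers": 0}, {"delta_pos": [-0.4, 0, 0], "rot": [0, 0, 0], "fingers": 0}, {"delta_pos": [-0.4, 0, 0], "rot": [0, 0, 0], "fingers": 0}, {"delta_pos": [-0.4, 0, 0], "rot": [0, 0, 0], "fingers": 0}, {"delta_pos": [-0.4, 0, 0], "rot": [0, 0, 0], "fingers": 0}, {"delta_pos": [-0.4, 0, 0], "rot": [0, 0, 0], "fingers": 0}, {"delta_pos": [-0.4, 0, 0], "rot": [0, 0, 0], "fingers": 0}, {"delta_pos": [-0.4, 0, 0], "rot": [0, 0, 0], "fingers": 0}, {"delta_pos": [-0.4, 0, 0], "rot": [0, 0, 0], "fingers": 0}, {"delta_pos": [-0.3, 0, 0], "rot": [0, 0, 0], "fingers": 0}, {"delta_pos": [-0.2, 0, 0], "rot": [0, 0, 0], "fingers": 0}, {"delta_pos": [-0.15, 0, 0], "rot": [0, 0, 0], "fingers": 0}, {"delta_pos": [-0.05, 0, 0], "rot": [0, 0, 0], "fingers": 0}])

```text
clock: 18.8
tcp_pos: [0.6458, 0.097, -0.0101]
orientation: [0.0, 0.013, 1.0, 0.0]
wrist_force: [-4.4, -0.1, 2.0]
finger_gap: 0.085
```

```bash
python3 -c "
from h import *
s=st(); p,d,i=ram('b6')
a=cv2.resize(p[115:215,180:290],(396,360),interpolation=cv2.INTER_CUBIC)
b=cv2.resize(i[140:230,225:325],(400,360),interpolation=cv2.INTER_CUBIC);cv2.imwrite('pics/b6c.png',np.hstack([a,b]))"
```

```text
t 18.80 tcp [ 0.6458  0.097  -0.0101] tab [[-0.0876  0.0948]] F [-4.4 -0.1  2. ] gap 0.085 yaw_y-console 90.02 deg z [ 0.  0. -1.] q [ 0.03  0.62 -0.09  0.86  0.    0.05]
top ball px 270 165 7.0 tab [[-0.0772 -0.0571]]
side ball px 283 200 5.6 tab [[-0.078 -0.062]]
```

View pics/b6c.png

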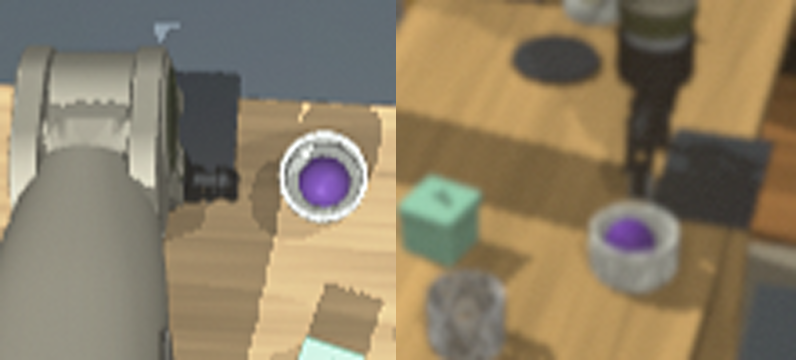

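The slate's corner hangs over at (240,73) in the left panel, by about 23–25 mm. It needs about 11.5 mm more. Then I back off and move the arm out of view.

arm_command(rows=[{"delta_pos": [-0.15, 0, 0], "rot": [0, 0, 0], "fingers": 0}, {"delta_pos": [-0.2, 0, 0], "rot": [0, 0, 0], "fingers": 0}, {"delta_pos": [-0.12, 0, 0], "rot": [0, 0, 0], "fingers": 0}, {"delta_pos": [-0.07, 0, 0], "rot": [0, 0, 0], "fingers": 0}, {"delta_pos": [-0.03, 0, 0], "rot": [0, 0, 0], "fingers": 0}, {"delta_pos": [0, 0, 0], "rot": [0, 0, 0], "fingers": 0}])

```text
clock: 19.5
tcp_pos: [0.657, 0.0967, -0.0101]
orientation: [0.0, 0.013, 1.0, 0.0]
wrist_force: [-2.9, 0.3, 2.1]
finger_gap: 0.0855
```

```bash
python3 -c "
from h import *
st()"
```

```text
t 19.50 tcp [ 0.657   0.0967 -0.0101] tab [[-0.0763  0.0947]] F [-2.9  0.3  2.1] gap 0.0855 yaw_y-console 90.02 deg z [ 0.  0. -1.] q [ 0.03  0.64 -0.06  0.88  0.    0.05]
```

arm_command(rows=[{"delta_pos": [0.3, 0, 0], "rot": [0, 0, 0], "fingers": 0}, {"delta_pos": [0.6, 0, 0], "rot": [0, 0, 0], "fingers": 0}, {"delta_pos": [0.6, 0, 0], "rot": [0, 0, 0], "fingers": 0}, {"delta_pos": [0.5, 0, -0.6], "rot": [0, 0, 0], "fingers": 0}, {"delta_pos": [0.5, 0, -1], "rot": [0, 0, 0], "fingers": 0}, {"delta_pos": [0.5, 0, -1], "rot": [0, 0, 0], "fingers": 0}, {"delta_pos": [0.5, 0, -1], "rot": [0, 0, 0], "fingers": 0}, {"delta_pos": [0.5, 0, -1], "rot": [0, 0, 0], "fingers": 0}, {"delta_pos": [0.5, 0.5, -1], "rot": [0, 0, 0], "fingers": 0}, {"delta_pos": [0.8, 0.8, -1], "rot": [0, 0, 0], "fingers": 0}, {"delta_pos": [0.8, 1, -1], "rot": [0, 0, 0], "fingers": 0}, {"delta_pos": [0.8, 1, -1], "rot": [0, 0, 0], "fingers": 0}, {"delta_pos": [0.8, 1, 0], "rot": [0, 0, 0], "fingers": 0}, {"delta_pos": [0.8, 1, 0], "rot": [0, 0, 0], "fingers": 0}, {"delta_pos": [0.8, 1, 0], "rot": [0, 0, 0], "fingers": 0}, {"delta_pos": [0.8, 1, 0], "rot": [0, 0, 0], "fingers": 0}, {"delta_pos": [0.5, 1, 0], "rot": [0, 0, 0], "fingers": 0}, {"delta_pos": [0, 1, 0], "rot": [0, 0, 0], "fingers": 0}, {"delta_pos": [0, 0, 0], "rot": [0, 0, 0], "fingers": 0}])

```text
clock: 21.4
tcp_pos: [0.4499, 0.2901, 0.1632]
orientation: [0.001, 0.011, 1.0, 0.001]
wrist_force: [-0.2, -1.1, 0.7]
finger_gap: 0.0852
```

```bash
python3 -c "
from h import *
s=st(); p,d,i=ram('b7')
cv2.imwrite('pics/b7c.png',cv2.resize(p[110:240,90:330],None,fx=3.3,fy=3.3,interpolation=cv2.INTER_CUBIC))"
```

```text
t 21.40 tcp [0.4499 0.2901 0.1632] tab [[-0.2884  0.2827]] F [-0.2 -1.1  0.7] gap 0.0852 yaw_y-console 90.18 deg z [ 0.003  0.002 -1.   ] q [ 0.42  0.26 -0.19  1.11  0.    0.44]
top ball px 270 165 7.0 tab [[-0.0772 -0.0571]]
side ball px 283 200 5.6 tab [[-0.078 -0.062]]
```

View pics/b7c.png

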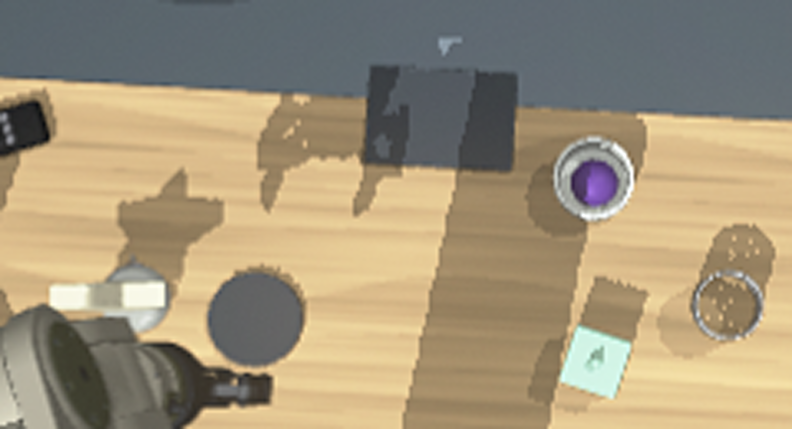

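The slate hangs over the edge, with corners near (371,66), (517,73), (513,171) and (362,164). The ramekin is at (594,178) with the ball inside, and nothing else has moved. I'll measure the overhang.

```bash
python3 -c "
from h import *
f=lambda L:np.array(L)/3.3+[90,110]-.35
w=tab(cast('top',f([(371,66),(517,73),(513,171),(362,164)]),.008));print(w.round(4),w.mean(0))
p=cv2.imread('pics/b7.png');g=p.max(2).astype(float)
# table edge near slate & slate rear edge, subpixel half-level
def col(u,a,b,t):
    for v in range(a,b):
        if g[v,u]<=t<g[v+1,u]: return v+(t-g[v,u])/(g[v+1,u]-g[v,u])
def fit(us,a,b,t,z,n):
    E=[(u,col(u,a,b,t)) for u in us]; E=[e for e in E if e[1]]
    q=tab(cast('top',E,z));k,c=np.polyfit(q[:,1],q[:,0],1);r=q[:,0]-k*q[:,1]-c;m=abs(r)<.003
    k,c=np.polyfit(q[m,1],q[m,0],1);print(n,m.sum(),len(E),'x(.1)=%.4f'%(k*.1+c),'ang %.2f'%np.degrees(np.arctan(k)))
fit(list(range(160,200,2))+list(range(290,330,2)),125,160,155,0,'edge')
fit(range(203,245,2),150,170,118,.008,'rear')
P=pts('top',[(u,v) for v in range(125,165) for u in range(190,260)],np.load('pics/top0.npy')) if 0 else None
"
```

```text
[[ 0.0319  0.1751]
 [ 0.0331  0.027 ]
 [-0.0667  0.0253]
 [-0.0682  0.1781]] [-0.01744269  0.10138126]
edge 38 40 x(.1)=-0.0001 ang -0.26
rear 21 21 x(.1)=-0.0675 ang 0.63
```

```bash
python3 -c "
from h import *
st(); print(env.hand_in())"
```

```text
t 21.50 tcp [0.4499 0.2881 0.1627] tab [[-0.2883  0.2808]] F [ 0.2  1.2 -0.2] gap 0.0856 yaw_y-console 90.08 deg z [ 0.002  0.    -1.   ] q [ 0.42  0.26 -0.19  1.11 -0.    0.44]
the job is handed in; nothing more can be done
None
```

I pushed the ramekin about 145 mm sideways along the table. I then slid the slate straight out to the room-side edge with both open fingertips on its rear long side, backed the arm off and handed in at 21.5 s.

- **Overhang:** the camera puts it at about 32.5 mm. The fingertip position gave about 34.7 mm, so the two differ by about 2 mm, which is the calibration error. I left it there rather than push again for the last 2 mm.
- **Parallel to the edge:** the front and rear sides of the slate measured −0.5° and +0.6°. The table edge itself read −0.3° in the same picture, so the slate is parallel to within about 1°.
- **Ramekin:** it stands upright about 40 mm clear of the slate, with the ball still inside.
- **Everything else:** in the last picture the bystanders in view had not moved. Of the things at the table's ends it took in only part of the remote and none of the rest, but the arm stayed clear of them.
- **Forces:** pushing forces read 5 N or less each time I checked.
- **Check that failed:** an automatic fit of the slate's front edge partway through gave −6° with many outliers because shadows confused it. I dropped it and used corner and rear-edge measurements.

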